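# Zero the peak meter and hold a test stem in the coil

## Robot

A 6-joint arm with a two-finger parallel gripper is mounted at the origin on the work surface. World frame = base frame: x ahead of the robot, y to its left, z up, the work surface at z = 0. Lengths are in m, angles in degrees, forces in N, time in s.
With the tool pointing down it reaches from about 0.35 to 0.875 m from the base axis. Payload 4.2 kg.
Tool frame: the origin (TCP) lies at the very end of the fingers, on their centre line; the grasp point (between the pads) lies 19 mm behind it (tcp_to_grasp is the z of the grasp point in the tool frame, in m); z points along the fingers, y is the direction in which the jaws open and shut (so a half turn about z gives the same grasp; the last joint's range is limited). The gripper opens to 87 mm and grips with 3 to 60 N. Pads are 19 mm wide; open, the fingers measure 117 mm over their backs; the gripper's body (75 mm by 190 mm) begins 51 mm behind the grasp point.
Start: joints at [-54.282, 22.042, 0.453, 0, -68.411, -14.817], TCP at [0.223, -0.584, 0.223] pointing down, gripper open.
Joint ranges: [-179.83, 179.83], [-69.29, 118.12], [-61.27, 80.66], [-181.25, 117.63], [-171.15, -9.14], [-177.46, 177.46]. Speed limits (degrees/s): [159.86, 159.86, 180, 180, 180, 180].

## Interface

Orientations are given as a 3x3 rotation matrix whose columns are the frame's x, y, z axes.
In Python, from station import sense, capture, camera_params, finish_job, tcp_to_grasp gives the robot as it stands.
- The arm moves only by the shell command python3 -m inch 'ROWS'. ROWS is JSON, a list of rows, each an object of numbers: "jaw": the closure in counts, from 0 (fully open) to 255 (shut); "x", "y", "z": the shift along the world's x, y, z normalised to -1 to 1, where 1 is 0.06 m; "ax", "ay", "az": the turn, a rotation vector about the world's x, y, z normalised to -1 to 1, where 1 is 10 degrees. A call has 1 to 12 rows; each row shifts and turns the pose as measured when the row begins; what a row does not reach is not made up. A row lasts 1/8 s, in which the tool goes at most 62.5 mm and 10.7 degrees, less where a joint would pass 70% of its speed; a pose out of reach is approached as far as the arm can. A call with a number of a shift or a turn outside -1 to 1 is refused whole. A call with a gripper value outside its range is refused whole. The fingers move at their own pace and stop on an object; the grip force is fixed at half the most. Time passes only in rows, so rows that do not move let the fingers close. It gives the time, the measured TCP pose, the force and the opening at its end, in the units of the state.
- sense(): the state, without advancing time (a new reading comes with each control period).
- capture(name): name is "side" or "top" or "wrist"; returns the picture (384x512x3 uint8, red, green, blue); there is no depth.
- camera_params(name): a dict with "vfov" (degrees; the focal length in pixels is half the picture's height over the tangent of half this angle, whatever the lens; pixels are square), "cx", "cy" (the principal point, pixels), "D" ([k1, k2, p1, p2, k3] as OpenCV has them; the pictures are not rectified), "R" (3x3) and "t" (3): a world point X has camera coordinates R X + t. Camera axes: x right, y down, z forward; pixel columns grow to the right and rows downward; lengths in m; the calibration is good to about 2 mm. A picture is of the moment at which its call begins: read the wrist's pose just before it. camera_params takes no time and is no camera call; for the wrist camera it gives the pose at the moment of the call.
- finish_job(): hands the job in, once; it reports no verdict.
The state is a dict: "time_s": time; "joints": joint angles; "joint_velocities": joint speeds; "effort": joint torques, N m; "tcp_pos": TCP position; "ee_rot": TCP orientation; "wrist_force": force on the tool from outside, world axes, zero at the start; "moment": the same for the moment, N m; "gripper_width": opening from 0.0 (shut) to 1.0 (fully open).
Only numpy, scipy, OpenCV 4.12 (cv2) and the standard library are available. Lean on these libraries where they do the work, as an engineer would, in place of code of your own. Each camera call takes 0.05 s, during which the arm holds its last target.

## Task

First turn the knob of the peak meter anticlockwise until its needle is fully home against the zero stop. Then take the tall round-headed stem out of the rack and lower it upright through the hole of the test coil, never touching the coil or its stand with it, until the coil's top face is level with the middle of the dark band on the stem. Finish while still holding it there, still and centred in the hole, with the needle still at zero and the other two stems left in the rack.

Things in the scene. Friction and masses are not known exactly. Their poses are not given: they have to be found in the camera images.
- peak_knob (a joint): Angle of the meter's knob, rad: 0 = needle against the zero stop (a hard stop), grows as the knob turns clockwise seen from above, up to 2.0; starts between 0.5 and 1.4. Light friction (0.03 N m) holds it wherever it is left.
- peak_knob_grip (a point): Point on the knob's vertical axis, 80 mm above the table: the place to grip. The knob is a black upright bar 44 mm long (along this point's x axis), 14 mm thick (its y axis), its top 13 mm above this point, its foot 23 mm below it on a low round flange (radius 18 mm, 8 mm thick). A thin dark needle under it points along this point's -x. The frame turns with the knob; z is up.
- meter: Fixed grey box, 150 (x) x 130 (y) x 50 mm high, origin at the centre of its underside, with a white round dial of 52 mm radius on top and the knob in its middle. The zero stop is a small upright steel pin on the dial, on the meter's -x side; at zero the needle points along the meter's -x.
- coil: Fixed test coil on its stand, origin at the centre of the underside: base plate 100 (x) x 130 (y) x 12 mm, two upright pillars of 14 mm diameter at y = +-52 mm carrying, with lugs, a white ring of 80 mm outside diameter, its bore vertical. The whole stands 120 mm high, the ring from 90 to 120 mm; below the ring it is open down to the base plate.
- coil_mouth (a point): Centre of the coil's bore at the level of its top face, 120 mm above the table; z up along the bore. Bore 30 mm diameter, 30 mm deep, open below, then 78 mm free down to the base plate.
- rack: Fixed aluminium block 200 (x) x 60 (y) x 60 mm high, origin at the centre of its underside, with three upright blind holes of 17 mm diameter, 50 mm deep, at x = -65, 0 and 65 mm. A stem stands on the bottom of each hole, in any order.
- stem: The tall round-headed stem, loose, standing upright in one of the rack's holes: steel rod of 14 mm diameter and 120 mm length, then a round aluminium head (drum) of 26 mm diameter and 36 mm height. Total 156 mm, about 0.2 kg. Origin at the centre of the rod's lower end, z up along the rod towards the head. A dark band goes round the rod from 72 to 92 mm above the lower end.
- stem_band (a point): Centre of the dark band, on the stem's axis, 82 mm above its lower end.
- stem_grip (a point): Middle of the stem's head, on its axis, 138 mm above its lower end: the place to grip, from above, 26 mm wide.
- tbar_stem: Another stem in the rack, to be left there: 14 mm rod with a cross bar head (12 x 44 x 16 mm), 111 mm long in all; origin at its lower end.
- ball_stem: Another stem in the rack, to be left there: 14 mm rod with a ball head of 28 mm diameter, 110 mm long in all; origin at its lower end.
Not all that is in view belongs to the job. Leave any blue or turquoise look-alike of the stem alone. What is shaped like the meter but purple is not meant.

How it is judged (in metres and radians):
On the way, in this order (a step that is already met when the one before it is completed fails the run):
1. the meter's needle is back at its zero stop (value of joint peak_knob below 0.08 rad), for 0.2 s.
2. the stem is held upright and centred in the coil, the coil's top face within the dark band (z of stem_band in the frame of coil_mouth between -0.01 and 0.01 m and horizontal distance between stem_band and coil_mouth below 0.005 m and angle between stem's own z axis and vertical below 0.08 rad and contact force between the fingers and stem above 1 N and contact force between stem and coil below 0.5 N), for 0.2 s.
At the end, for the whole second after the job is handed in: The stem is held still by the gripper (under 20 mm/s), upright within 0.08 rad, its axis within 5 mm of the bore's centre, the middle of its dark band within 10 mm of the level of the coil's top face, not touching the coil; the knob is within 0.08 rad of zero (all of step 2 and value of joint peak_knob below 0.08 rad and linear speed of stem below 0.02 m/s); the arm keeps its last pose, push and grip.
It fails at once if the stem touches the coil or its stand (contact force between stem and coil above 0.5 N).
It fails at once if another stem is shifted or taken out of the rack (distance of any of tbar_stem, ball_stem from where it was at the start of the episode above 0.02 m).
It also fails if it takes over 64 s, if anything falls off the work surface, if the arm or the gripper's body presses on something with over 40 N, if the wrist force passes 120 N, or if a joint passes its speed limit or range.

## Working session

There is one attempt and no reset: what is moved stays moved. The work goes in short steps, Python scripts to look and compute and a shell command to move; the robot and the scene stay as the last step left them, time stands still between calls to the robot, and variables do not carry over. Pictures are saved under pics/ and viewed, and the job is handed in when it is done.

```bash
ls; mkdir -p pics; cat > h.py <<'E'
from station import *
import numpy as np, cv2
def snap(n,f):
    p=camera_params(n); im=capture(n); cv2.imwrite(f'pics/{f}.png',im[:,:,::-1]); np.save(f'pics/{f}.npy',dict(p=p,im=im),allow_pickle=True); return im,p
def K(p):
    f=192/np.tan(np.radians(p['vfov'])/2); return np.array([[f,0,p['cx']],[0,f,p['cy']],[0,0,1]])
def ray(p,uv):
    q=cv2.undistortPoints(np.array([[uv]],float),K(p),np.array(p['D'],float))[0,0]
    R=np.array(p['R']);t=np.array(p['t']); return -R.T@t, R.T@np.array([q[0],q[1],1])
def atz(p,uv,z):
    o,d=ray(p,uv); return o+d*(z-o[2])/d[2]
def proj(p,X):
    R=np.array(p['R']); r=cv2.Rodrigues(R)[0]
    return cv2.projectPoints(np.array(X,float).reshape(-1,1,3),r,np.array(p['t'],float),K(p),np.array(p['D'],float))[0][:,0]
def load(f):
    d=np.load(f'pics/{f}.npy',allow_pickle=True).item(); return d['im'],d['p']
E
python3 - <<'E'
from h import *
for n in ['side','top','wrist']:
    im,p=snap(n,n+'0'); print(n,p)
print(sense(),tcp_to_grasp)
E
```

```text
pics
side {'vfov': 43.08570364442494, 'cx': 258.51883204836946, 'cy': 190.10776040812746, 'D': array([-0.01350571,  0.        ,  0.        ,  0.        ,  0.        ]), 'R': array([[-0.93045898, -0.36630957,  0.00796157],
       [-0.26703337,  0.66308984, -0.69928895],
       [ 0.250877  , -0.65278569, -0.71479478]]), 't': array([0.44032138, 0.18807335, 1.0936411 ])}
top {'vfov': 43.05327101272626, 'cx': 252.8446756442263, 'cy': 196.35111255042432, 'D': array([-0.19591016,  0.        ,  0.        ,  0.        ,  0.        ]), 'R': array([[-0.00130486, -0.99985143,  0.01718773],
       [-0.98663988, -0.00151284, -0.16290934],
       [ 0.16291114, -0.01717067, -0.98649132]]), 't': array([0.01104707, 0.45213887, 1.34528381])}
wrist {'vfov': 71.44429305983431, 'cx': 259.8510046046111, 'cy': 193.5023494991271, 'D': array([-0.0440989,  0.       ,  0.       ,  0.       ,  0.       ]), 'R': array([[-0.35689389,  0.93414202,  0.00233081],
       [ 0.90238728,  0.34411461,  0.25938836],
       [ 0.2415035 ,  0.09467741, -0.96577029]]), 't': array([ 0.62424939, -0.03100411,  0.39015269])}
{'time_s': 0.15, 'joints': array([-5.42816730e+01,  2.20829799e+01,  3.98867284e-01, -1.57459734e-02,
       -6.84110797e+01, -1.48178525e+01]), 'joint_velocities': array([-0.05473461, -0.11096841,  0.24639315,  0.24087828,  0.01352049,
        0.02742794]), 'effort': array([ 4.06641293e-04, -3.91052556e+01,  1.87587565e+01,  4.22228694e+00,
        1.23734388e-02, -1.46324469e-04]), 'tcp_pos': array([ 0.22282123, -0.58346862,  0.22170625]), 'ee_rot': array([[-9.34237597e-01, -3.56650434e-01, -7.62458877e-04],
       [-3.56651204e-01,  9.34236412e-01,  1.49807539e-03],
       [ 1.78027608e-04,  1.67149023e-03, -9.99998587e-01]]), 'wrist_force': array([0.96870293, 0.20571572, 0.13872148]), 'moment': array([ 0.01070368,  0.00811625, -0.02537982]), 'gripper_width': 0.9995126243686023} -0.0187
```

View pics/top0.png

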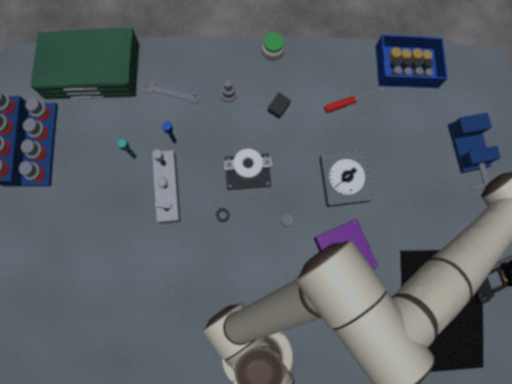

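View pics/side0.png

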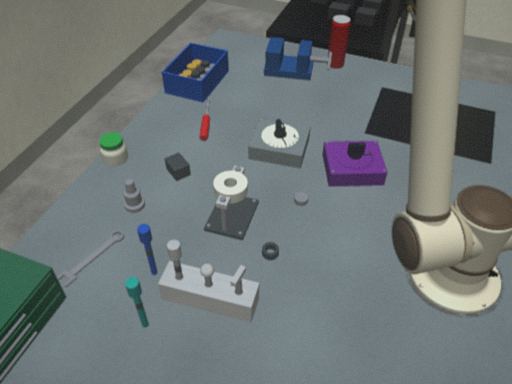

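View pics/wrist0.png

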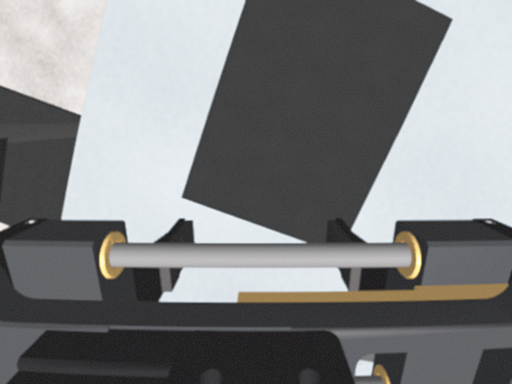

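The top view shows the meter at about (347,177), the coil at (247,165), and the rack from (163,152) to (167,220). The tall drum stem is at the rack's far end, near (157,155). I'll enlarge these.

```bash
python3 - <<'E'
from h import *
im,p=load('top0')
def crop(im,x0,y0,w,h,s): return cv2.resize(im[y0:y0+h,x0:x0+w],None,fx=s,fy=s,interpolation=cv2.INTER_CUBIC)
a=crop(im,310,140,75,75,8); cv2.imwrite('pics/c_meter.png',a[:,:,::-1])
b=crop(im,140,135,140,95,5.7); cv2.imwrite('pics/c_rc.png',b[:,:,::-1])
im,p=load('side0')
b=crop(im,150,110,170,125,4.7); cv2.imwrite('pics/c_s.png',b[:,:,::-1])
E
```

```text
(no output)
```

View pics/c_meter.png

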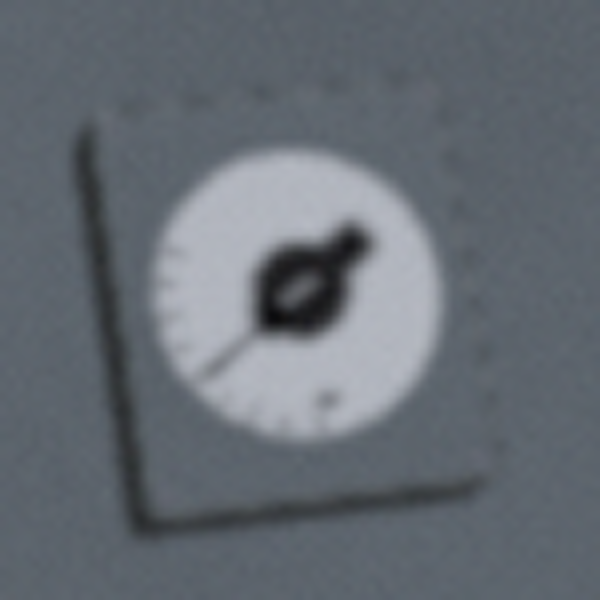

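View pics/c_rc.png

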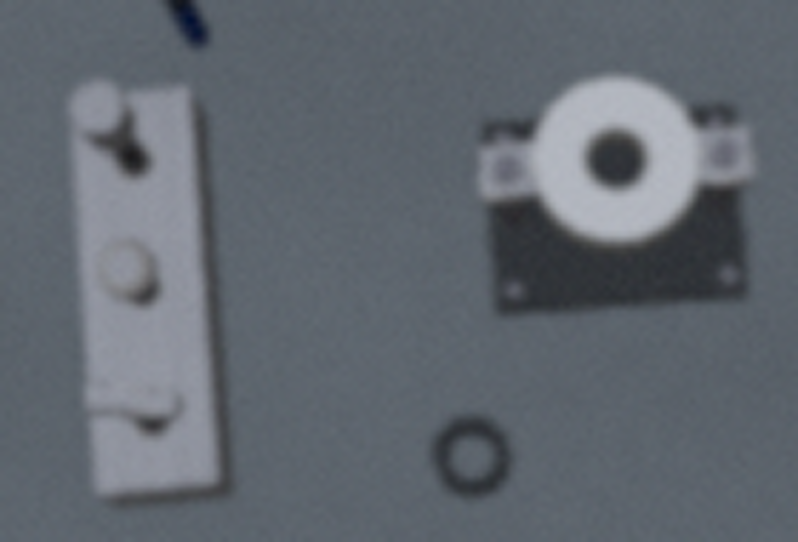

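View pics/c_s.png

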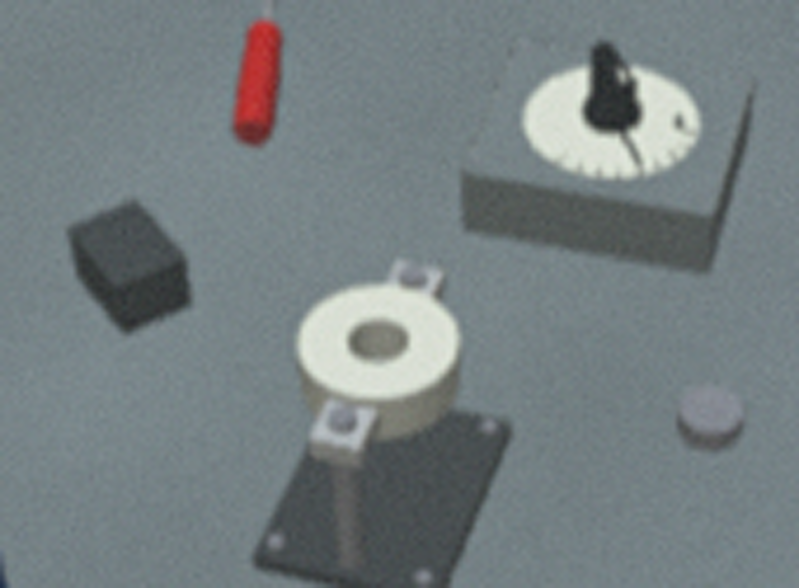

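```bash
python3 - <<'E'
from h import *
im,p=load('top0'); im2,q=load('side0')
m=lambda U,V,x0,y0,s:((U+.5)/s-.5+x0,(V+.5)/s-.5+y0)
dc=atz(p,m(297,293,310,140,8),.052); nt=atz(p,m(205,380,310,140,8),.052); 
print('dial',dc,'needle',nt, np.degrees(np.arctan2(*(nt-dc)[1::-1])))
pin=atz(p,m(328,400,310,140,8),.055);print('pin',pin)
L=[atz(p,m(*c,310,140,8),.05) for c in [(90,120),(140,525)]]; print('edge',L,np.degrees(np.arctan2(*(L[0]-L[1])[1::-1])))
print('bar',[atz(p,m(*c,310,140,8),.093) for c in [(355,243),(270,320)]])
print('coil',atz(p,m(616,158,140,135,5.7),.12))
print('coil side',atz(q,m(379,340,150,110,4.7),.12))
print('dial side',atz(q,m(612,121,150,110,4.7),.051))
print('stem top',atz(p,m(98,107,140,135,5.7),.166), 'ball', atz(p,m(127,270,140,135,5.7),.106))
# side stem top disk (174,244)
print('stem side', atz(q,(174.3,243.5),.166))
E
python3 -c "
import sys
sys.path.insert(0,'.')
from h import *
im,p=load('side0')
b=cv2.resize(im[205:325,120:280],None,fx=5,fy=5,interpolation=cv2.INTER_CUBIC); cv2.imwrite('pics/c_s2.png',b[:,:,::-1])"
```

```text
dial [ 0.50851376 -0.25713019  0.052     ] needle [ 0.4767738  -0.22274385  0.052     ] 132.7082312956819
pin [ 0.46914025 -0.26633694  0.055     ]
edge [array([ 0.5720873 , -0.18432311,  0.05      ]), array([ 0.42501016, -0.19833182,  0.05      ])] 5.440855573813743
bar [array([ 0.51784225, -0.26948333,  0.093     ]), array([ 0.49036223, -0.23839674,  0.093     ])]
coil [0.53157771 0.02642526 0.12      ]
coil side [0.53293029 0.02912769 0.12      ]
dial side [ 0.51001453 -0.25386722  0.051     ]
stem top [0.54481822 0.26537958 0.166     ] ball [0.48004244 0.25971843 0.106     ]
stem side [0.54454237 0.26608971 0.166     ]
```

View pics/c_s2.png

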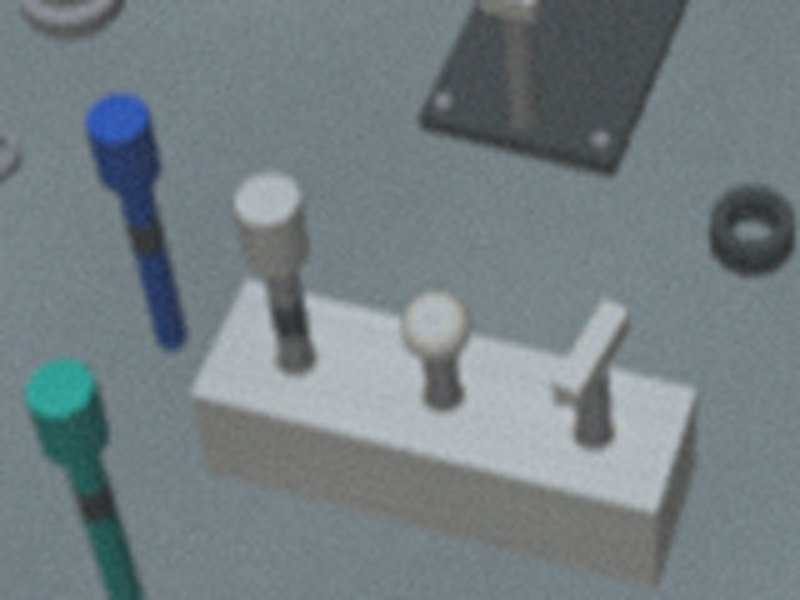

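```bash
python3 -m inch '[{"jaw":100,"x":0.65,"y":0.74,"az":-1},{"jaw":100,"x":0.65,"y":0.74,"az":-1},{"jaw":100,"x":0.65,"y":0.74,"az":-1},{"jaw":100,"x":0.65,"y":0.74,"az":-1},{"jaw":100,"x":0.65,"y":0.74,"az":-1},{"jaw":100,"x":0.65,"y":0.74,"az":-1},{"jaw":100,"x":0.3,"y":0.35,"az":-0.8}]'
cat > st.py <<'E'
from h import *
s=sense(); R=s['ee_rot']; print(s['time_s'],s['tcp_pos'],'xang',np.degrees(np.arctan2(R[1,0],R[0,0])),'tilt',np.degrees(R[:2,2]),'grip',s['gripper_width']*87,s['wrist_force'],s['joints'].round(1))
E
python3 st.py
```

```text
0.15 [ 0.22282123 -0.58346862  0.22170625] xang -159.10532279245191 tilt [-0.04368568  0.0858334 ] grip 86.9575983200684 [0.96870293 0.20571572 0.13872148] [-54.3  22.1   0.4  -0.  -68.4 -14.8]$[0]: bad value
```

```bash
python3 -m inch '[{"jaw":100,"x":0.65,"y":0.74,"z":0,"ax":0,"ay":0,"az":-1},{"jaw":100,"x":0.65,"y":0.74,"z":0,"ax":0,"ay":0,"az":-1}]'; python3 st.py
```

```text
time_s: 0.4
tcp_pos: [0.2986, -0.4964, 0.2199]
ee_rot: [[-1.0, -0.005, -0.002], [-0.005, 1.0, 0.003], [0.002, 0.003, -1.0]]
wrist_force: [0.7, -0.8, 0.1]
gripper_width: 0.853
0.4 [ 0.29863302 -0.49641687  0.21994679] xang -179.73444905426948 tilt [-0.08864065  0.18073261] grip 74.2311454699944 [ 0.68291115 -0.82895526  0.10761152] [-43.   17.8  -6.2  -0.1 -66.2 -46.7]
```

```bash
python3 -m inch '[{"jaw":100,"x":0.65,"y":0.74,"z":0,"ax":0,"ay":0,"az":-1},{"jaw":100,"x":0.65,"y":0.74,"z":0,"ax":0,"ay":0,"az":-1},{"jaw":100,"x":0.65,"y":0.74,"z":0,"ax":0,"ay":0,"az":-1},{"jaw":100,"x":0.65,"y":0.74,"z":0,"ax":0,"ay":0,"az":-1},{"jaw":100,"x":0.65,"y":0.74,"z":0,"ax":0,"ay":0,"az":-0.7}]'; python3 st.py; python3 -c "
from h import *
snap('wrist','w1')"
```

```text
time_s: 1.02
tcp_pos: [0.4897, -0.2769, 0.219]
ee_rot: [[-0.693, 0.721, 0.001], [0.721, 0.693, 0.005], [0.003, 0.004, -1.0]]
wrist_force: [1.3, -1.1, -0.2]
gripper_width: 0.607
1.025 [ 0.48972381 -0.27691704  0.21902931] xang 133.86655417518304 tilt [0.03638606 0.25800712] grip 52.84438955372014 [ 1.26733299 -1.1383678  -0.21364044] [ -13.1   16.2   -8.6   -0.3  -65.2 -122.9]
```

View pics/w1.png

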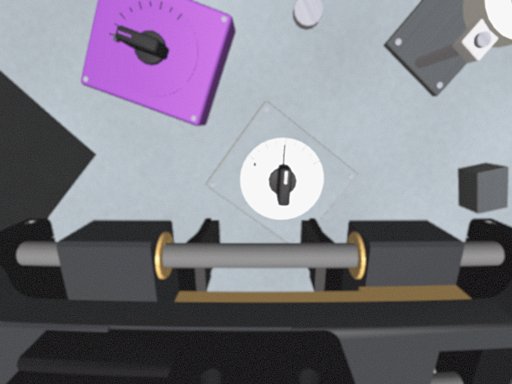

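The wrist view shows the dial centre near (282,179), with the needle pointing up to (285,147) and the pin at (255,164). The bar is aligned with the jaws.

```bash
python3 - <<'E'
from h import *
im,p=load('w1')
g=cv2.cvtColor(im,cv2.COLOR_RGB2GRAY)
c=atz(p,(281.8,179),.052); print('dial',c)
n=atz(p,(285,146),.055); print(n,np.degrees(np.arctan2(*(n-c)[1::-1])))
pn=atz(p,(255,164),.055); print('pin',pn,np.degrees(np.arctan2(*(pn-c)[1::-1])))
for u in [(266,102),(355,174),(209,184)]: print(atz(p,u,.05))
# fit dial
m=(im.min(2)>235).astype(np.uint8); n_,l,s,ce=cv2.connectedComponentsWithStats(m); k=l[170,265]; print(s[k],ce[k])
cn=max(cv2.findContours((l==k).astype(np.uint8),0,2)[0],key=len); e=cv2.fitEllipse(cv2.convexHull(cn)); print(e, atz(p,e[0],.051))
b=cv2.resize(im[90:240,200:360],None,fx=5,fy=5,interpolation=cv2.INTER_CUBIC)[:600]; cv2.imwrite('pics/c_w1.png',b[:,:,::-1])
E
```

```text
dial [ 0.50857141 -0.25645773  0.052     ]
[ 0.4819223  -0.22473612  0.055     ] 130.03339618643184
pin [ 0.47089508 -0.26572505  0.055     ] -166.18118380785268
[ 0.42980158 -0.20390026  0.05      ]
[ 0.57138635 -0.18760574  0.05      ]
[ 0.44677999 -0.32533686  0.05      ]
[ 241  138   82   81 4369] [281.34332799 177.72716869]
((281.44696044921875, 178.3107452392578), (80.50658416748047, 82.91616821289062), 67.3525390625) [ 0.50782977 -0.25622933  0.051     ]
```

View pics/c_w1.png

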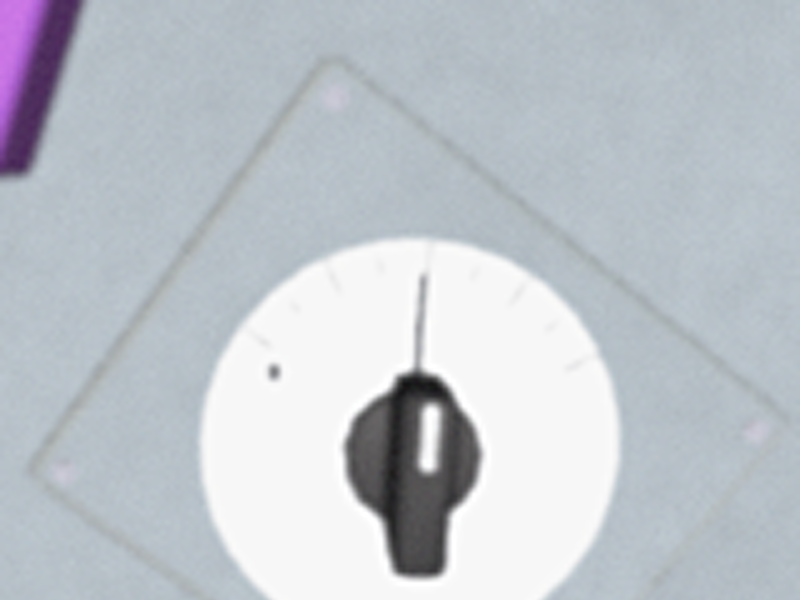

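```bash
python3 -m inch '[{"jaw":100,"x":0.31,"y":0.345,"z":0,"ax":0,"ay":0,"az":-0.28},{"jaw":100,"x":0,"y":0,"z":-0.8,"ax":0,"ay":0,"az":0},{"jaw":100,"x":0,"y":0,"z":-0.7,"ax":0,"ay":0,"az":0},{"jaw":100,"x":0,"y":0,"z":0,"ax":0,"ay":0,"az":0}]'; python3 st.py; 
```

```text
time_s: 1.58
tcp_pos: [0.5151, -0.2484, 0.1267]
ee_rot: [[-0.661, 0.75, 0.005], [0.75, 0.661, 0.005], [0.001, 0.007, -1.0]]
wrist_force: [-0.6, 0.3, 1.1]
gripper_width: 0.607
1.575 [ 0.51511583 -0.24837564  0.12671675] xang 131.396387454738 tilt [0.27016286 0.28711861] grip 52.79915643571094 [-0.58313448  0.33708847  1.139604  ] [  -9.7   21.8  -14.7   -0.4  -53.3 -128.7]
```

```bash
python3 -m inch '[{"jaw":100,"x":-0.11,"y":-0.13,"z":0,"ax":-0.03,"ay":0.03,"az":0},{"jaw":100,"x":0,"y":0,"z":0,"ax":0,"ay":0,"az":0}]'; python3 st.py; 
```

```text
time_s: 1.82
tcp_pos: [0.5096, -0.2576, 0.1297]
ee_rot: [[-0.662, 0.75, 0.003], [0.75, 0.662, -0.002], [-0.004, 0.001, -1.0]]
wrist_force: [0.1, 1.4, 0.6]
gripper_width: 0.606
1.825 [ 0.50961197 -0.25759797  0.12965968] xang 131.43034345204612 tilt [ 0.17550869 -0.13923175] grip 52.75479369305731 [0.14512585 1.44479757 0.6186028 ] [-1.050e+01  2.150e+01 -1.490e+01  1.000e-01 -5.340e+01 -1.281e+02]
```

Well aligned; descend to a TCP of about 0.065 and close.

```bash
python3 -m inch '[{"jaw":100,"x":-0.02,"y":0.02,"z":-0.5,"ax":0,"ay":0,"az":0},{"jaw":100,"x":0,"y":0,"z":-0.4,"ax":0,"ay":0,"az":0},{"jaw":100,"x":0,"y":0,"z":0,"ax":0,"ay":0,"az":0},{"jaw":100,"x":0,"y":0,"z":0,"ax":0,"ay":0,"az":0}]'; python3 st.py; 
```

```text
time_s: 2.33
tcp_pos: [0.5126, -0.259, 0.0823]
ee_rot: [[-0.661, 0.75, 0.017], [0.75, 0.661, -0.007], [-0.017, 0.009, -1.0]]
wrist_force: [-0.7, 0.5, 0.2]
gripper_width: 0.608
2.325 [ 0.51263696 -0.25896166  0.08226808] xang 131.37452555970611 tilt [ 1.00171607 -0.38339856] grip 52.877460493040395 [-0.73222283  0.50532614  0.22809345] [ -10.5   24.6  -18.1    0.3  -46.2 -128.3]
```

```bash
python3 -m inch '[{"jaw":100,"x":-0.07,"y":0.05,"z":-0.2,"ax":0.04,"ay":0.1,"az":0},{"jaw":100,"x":0,"y":0,"z":0,"ax":0,"ay":0,"az":0}]'; python3 st.py; 
```

```text
time_s: 2.58
tcp_pos: [0.5093, -0.2561, 0.0717]
ee_rot: [[-0.661, 0.75, 0.003], [0.75, 0.661, -0.0], [-0.002, 0.002, -1.0]]
wrist_force: [-0.2, -0.1, 0.2]
gripper_width: 0.606
2.575 [ 0.50931156 -0.25611734  0.07170419] xang 131.37734841215857 tilt [ 0.1557822  -0.00474305] grip 52.72771025613954 [-0.15628561 -0.14437137  0.19550389] [ -10.4   25.4  -18.5   -0.   -45.9 -128.2]
```

```bash
python3 -m inch '[{"jaw":100,"x":-0.01,"y":0,"z":-0.1,"ax":0,"ay":0.01,"az":0},{"jaw":255,"x":0,"y":0,"z":0,"ax":0,"ay":0,"az":0},{"jaw":255,"x":0,"y":0,"z":0,"ax":0,"ay":0,"az":0},{"jaw":255,"x":0,"y":0,"z":0,"ax":0,"ay":0,"az":0},{"jaw":255,"x":0,"y":0,"z":0,"ax":0,"ay":0,"az":0},{"jaw":255,"x":0,"y":0,"z":0,"ax":0,"ay":0,"az":0}]'; python3 st.py; 
```

```text
time_s: 3.32
tcp_pos: [0.509, -0.2563, 0.0659]
ee_rot: [[-0.661, 0.75, 0.001], [0.75, 0.661, -0.001], [-0.001, 0.001, -1.0]]
wrist_force: [0.6, -1.3, 0.1]
gripper_width: 0.16
3.325 [ 0.50897805 -0.25633787  0.06586251] xang 131.40854062028015 tilt [ 0.07666753 -0.04012866] grip 13.894670481278498 [ 0.58423433 -1.26540558  0.13700727] [ -10.4   25.9  -18.8    0.   -45.2 -128.2]
```

```bash
python3 -m inch '[{"jaw":255,"x":0,"y":0,"z":0,"ax":0,"ay":0,"az":0.8},{"jaw":255,"x":0,"y":0,"z":0,"ax":0,"ay":0,"az":0.8},{"jaw":255,"x":0,"y":0,"z":0,"ax":0,"ay":0,"az":0.8},{"jaw":255,"x":0,"y":0,"z":0,"ax":0,"ay":0,"az":0.8},{"jaw":255,"x":0,"y":0,"z":0,"ax":0,"ay":0,"az":0},{"jaw":255,"x":0,"y":0,"z":0,"ax":0,"ay":0,"az":0}]'; python3 st.py; 
```

```text
time_s: 4.08
tcp_pos: [0.5086, -0.2569, 0.0659]
ee_rot: [[-0.962, 0.273, 0.001], [0.273, 0.962, -0.0], [-0.001, 0.0, -1.0]]
wrist_force: [-0.4, -0.1, 1.0]
gripper_width: 0.158
4.075 [ 0.50861256 -0.25688755  0.06586324] xang 164.1817854077103 tilt [ 0.08128177 -0.01219292] grip 13.752312466765973 [-0.42597975 -0.1007571   0.9624892 ] [-10.5  25.9 -18.8  -0.  -45.2 -95.3]
```

```bash
python3 -m inch '[{"jaw":255,"x":0,"y":0,"z":0,"ax":0,"ay":0,"az":0.6},{"jaw":255,"x":0,"y":0,"z":0,"ax":0,"ay":0,"az":0.6},{"jaw":255,"x":0,"y":0,"z":0,"ax":0,"ay":0,"az":0.5},{"jaw":255,"x":0,"y":0,"z":0,"ax":0,"ay":0,"az":0},{"jaw":255,"x":0,"y":0,"z":0,"ax":0,"ay":0,"az":0}]'; python3 st.py; python3 -c "
from h import *
print(sense()['moment'])"
```

```text
time_s: 4.7
tcp_pos: [0.5085, -0.2572, 0.0659]
ee_rot: [[-1.0, -0.02, 0.001], [-0.02, 1.0, -0.0], [-0.001, -0.0, -1.0]]
wrist_force: [-0.2, -0.1, 0.3]
gripper_width: 0.158
4.7 [ 0.50853381 -0.25724514  0.06585916] xang -178.8415212632595 tilt [ 0.07839751 -0.01142694] grip 13.717512700403608 [-0.24964358 -0.10792989  0.33894841] [-10.6  25.9 -18.8  -0.  -45.3 -78.3]
[-0.08168215  0.01529824  0.01681117]
```

Now at 181.2°, and zero should be near 187°. Approach slowly and watch the moment.

```bash
for i in 1 ; do python3 -m inch '[{"jaw":255,"x":0,"y":0,"z":0,"ax":0,"ay":0,"az":0.3},{"jaw":255,"x":0,"y":0,"z":0,"ax":0,"ay":0,"az":0.3},{"jaw":255,"x":0,"y":0,"z":0,"ax":0,"ay":0,"az":0},{"jaw":255,"x":0,"y":0,"z":0,"ax":0,"ay":0,"az":0}]'; done; python3 st.py; python3 -c "
from h import *
print(sense()['moment'])"
```

```text
time_s: 5.2
tcp_pos: [0.5086, -0.2573, 0.0659]
ee_rot: [[-0.993, -0.121, 0.001], [-0.121, 0.993, -0.0], [-0.001, -0.0, -1.0]]
wrist_force: [0.6, -0.8, 0.5]
gripper_width: 0.152
5.2 [ 0.50855568 -0.25734513  0.06587233] xang -173.04802611256736 tilt [ 0.08580013 -0.01074144] grip 13.22410992364522 [ 0.55392058 -0.81465387  0.51228021] [-10.6  25.9 -18.8  -0.  -45.3 -72.5]
[-0.13956509  0.00059564 -0.00562304]
```

```bash
python3 -m inch '[{"jaw":255,"x":0,"y":0,"z":0,"ax":0,"ay":0,"az":0.3},{"jaw":255,"x":0,"y":0,"z":0,"ax":0,"ay":0,"az":0},{"jaw":255,"x":0,"y":0,"z":0,"ax":0,"ay":0,"az":0}]';  python3 st.py; python3 -c "
from h import *
print(sense()['moment'])
snap('wrist','w2')"
```

```text
time_s: 5.58
tcp_pos: [0.5085, -0.2574, 0.0659]
ee_rot: [[-0.986, -0.165, 0.002], [-0.165, 0.986, 0.001], [-0.002, 0.0, -1.0]]
wrist_force: [-0.8, -0.5, 0.1]
gripper_width: 0.161
5.575 [ 0.50846123 -0.25738329  0.0658664 ] xang -170.52081924857137 tilt [0.120942  0.0466188] grip 14.045220104549456 [-0.76236522 -0.50815056  0.14127364] [-10.6  25.9 -18.8  -0.1 -45.3 -69.9]
[-0.13381514 -0.00299568 -0.57223039]
```

View pics/w2.png

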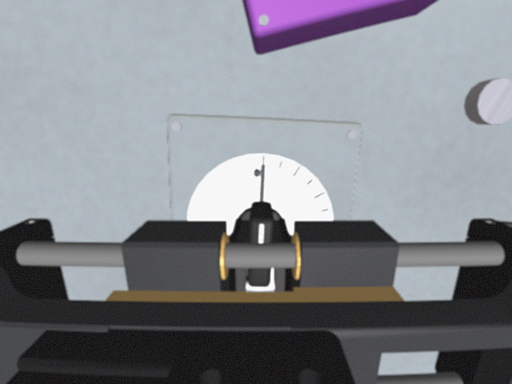

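The z moment of -0.57 N m means the knob is on the stop, and the needle touches the pin at (258,172). Open and rise.

```bash
python3 -m inch '[{"jaw":110,"x":0,"y":0,"z":0,"ax":0,"ay":0,"az":0},{"jaw":110,"x":0,"y":0,"z":0,"ax":0,"ay":0,"az":0},{"jaw":110,"x":0,"y":0,"z":0,"ax":0,"ay":0,"az":0},{"jaw":110,"x":0,"y":0,"z":0.3,"ax":0,"ay":0,"az":0},{"jaw":110,"x":0,"y":0,"z":0.8,"ax":0,"ay":0,"az":0},{"jaw":110,"x":0,"y":0,"z":1,"ax":0,"ay":0,"az":0},{"jaw":110,"x":0,"y":0,"z":0.8,"ax":0,"ay":0,"az":0},{"jaw":110,"x":0,"y":0,"z":0,"ax":0,"ay":0,"az":0}]';  python3 st.py; python3 -c "
from h import *
im,p=snap('wrist','w3')
b=cv2.resize(im[70:230,180:360],None,fx=4,fy=4,interpolation=cv2.INTER_CUBIC)[:600]; cv2.imwrite('pics/c_w3.png',b[:,:,::-1])"
```

```text
time_s: 6.62
tcp_pos: [0.5073, -0.2566, 0.2448]
ee_rot: [[-0.985, -0.171, -0.0], [-0.171, 0.985, -0.0], [0.0, -0.0, -1.0]]
wrist_force: [-0.1, -0.5, -0.4]
gripper_width: 0.566
6.625 [ 0.50726249 -0.25662795  0.24475211] xang -170.1415531765638 tilt [-0.02407628 -0.01907082] grip 49.24432428231788 [-0.10931562 -0.46603191 -0.44870704] [-10.5  15.7  -5.6   0.  -68.7 -69.7]
```

View pics/w3.png

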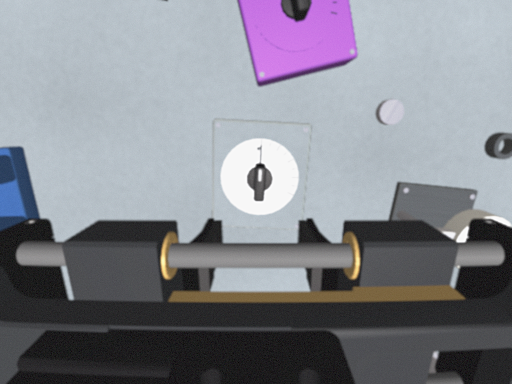

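View pics/c_w3.png

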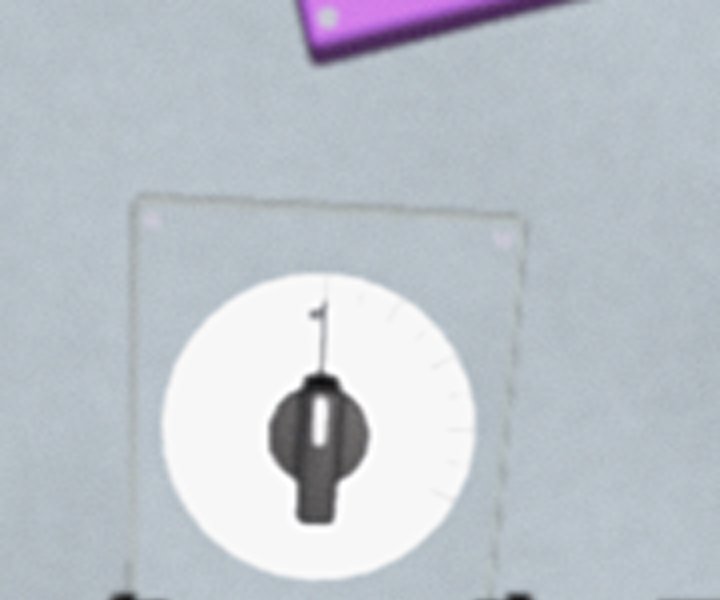

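Needle rests on the pin. Next, a look at the coil with the wrist camera on the way.

```bash
python3 -m inch '[{"jaw":110,"x":0.3,"y":0.95,"z":0,"ax":0,"ay":0,"az":-0.2},{"jaw":110,"x":0.3,"y":0.95,"z":0,"ax":0,"ay":0,"az":-0.2},{"jaw":110,"x":0.3,"y":0.95,"z":0,"ax":0,"ay":0,"az":-0.2},{"jaw":110,"x":0.3,"y":0.95,"z":0,"ax":0,"ay":0,"az":-0.1},{"jaw":110,"x":0.3,"y":0.7,"z":0,"ax":0,"ay":0,"az":0},{"jaw":110,"x":0,"y":0,"z":0,"ax":0,"ay":0,"az":0},{"jaw":110,"x":0,"y":0,"z":0,"ax":0,"ay":0,"az":0}]';  python3 st.py; python3 -c "
from h import *
im,p=snap('wrist','w4')
im,p=snap('top','t4')"
```

```text
time_s: 7.55
tcp_pos: [0.5914, 0.0217, 0.2292]
ee_rot: [[-0.999, -0.043, -0.027], [-0.043, 0.999, 0.001], [0.027, 0.002, -1.0]]
wrist_force: [-0.7, 0.1, 0.2]
gripper_width: 0.565
7.55 [0.59136644 0.02172311 0.22920237] xang -177.54958988306632 tilt [-1.53206927  0.05437556] grip 49.12401120558766 [-0.66698984  0.12696939  0.18216142] [  17.5   19.4   -2.4   -0.5  -69.7 -104.8]
```

View pics/w4.png

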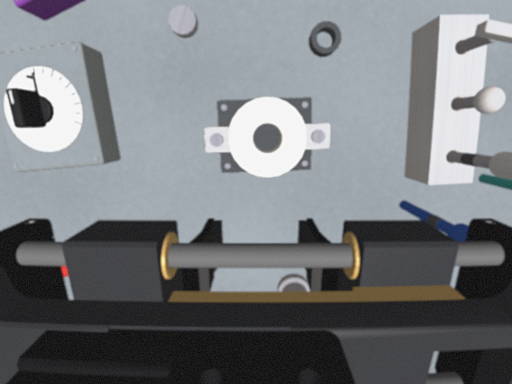

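The wrist view shows the coil ring centred near (267,137). Fit it.

```bash
python3 - <<'E'
from h import *
im,p=load('w4')
b=cv2.resize(im[85:190,195:340],None,fx=5.5,fy=5.5,interpolation=cv2.INTER_CUBIC); cv2.imwrite('pics/c_w4.png',b[:,:,::-1])
g=cv2.cvtColor(im,cv2.COLOR_RGB2GRAY)
m=(g[110:165,240:295]<150).astype(np.uint8)
n,l,s,c=cv2.connectedComponentsWithStats(m); k=l[27,27]; print(s[k],c[k]+[240,110],atz(p,c[k]+[240,110],.12))
cn=max(cv2.findContours((l==k).astype(np.uint8),0,2)[0],key=len)
e=cv2.fitEllipse(cn); e0=np.array(e[0])+[240,110]; print(e0,e[1],atz(p,e0,.12))
R=atz(p,e0+[e[1][0]/2,0],.12)-atz(p,e0,.12); print('r',np.linalg.norm(R))
E
```

```text
[ 13  14  29  28 629] [267.00158983 137.57233704] [0.5322592 0.0262015 0.12     ]
[266.98153496 137.63328934] (27.17083740234375, 27.934064865112305) [0.53232007 0.02618433 0.12      ]
r 0.013629286675860632
```

View pics/c_w4.png

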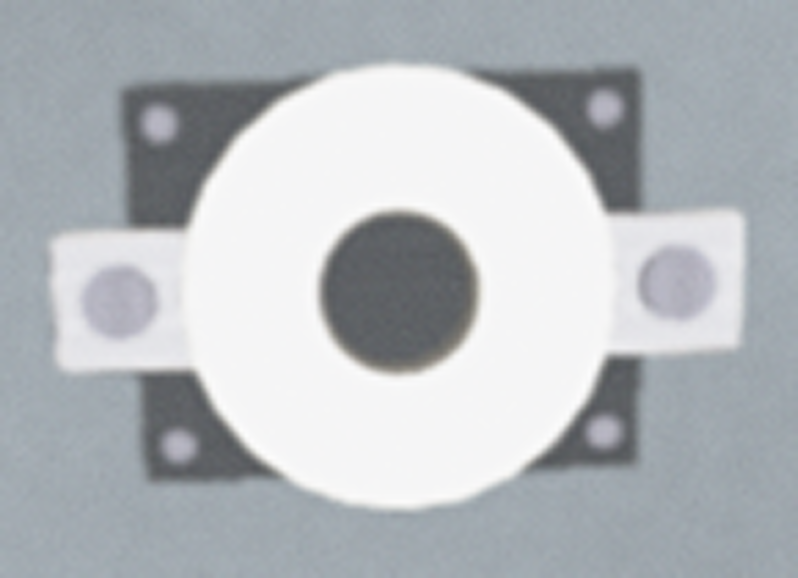

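```bash
python3 -m inch '[{"jaw":90,"x":0.1,"y":0.9,"z":0.15,"ax":0,"ay":-0.15,"az":0},{"jaw":90,"x":0.1,"y":0.9,"z":0.1,"ax":0,"ay":0,"az":0},{"jaw":90,"x":0.1,"y":0.9,"z":0,"ax":0,"ay":0,"az":0},{"jaw":90,"x":0.1,"y":0.7,"z":0,"ax":0,"ay":0,"az":0},{"jaw":90,"x":0,"y":0.3,"z":0,"ax":0,"ay":0,"az":0},{"jaw":90,"x":0,"y":0,"z":0,"ax":0,"ay":0,"az":0},{"jaw":90,"x":0,"y":0,"z":0,"ax":0,"ay":0,"az":0}]';  python3 st.py; python3 -c "
from h import *
im,p=snap('wrist','w5')"
```

```text
time_s: 8.52
tcp_pos: [0.6151, 0.2378, 0.2454]
ee_rot: [[-1.0, -0.026, -0.0], [-0.026, 1.0, -0.0], [0.0, -0.0, -1.0]]
wrist_force: [0.4, -0.9, -0.2]
gripper_width: 0.649
8.525 [0.61506224 0.2377505  0.24541941] xang -178.50202319789935 tilt [-0.01829758 -0.01064581] grip 56.43570632314511 [ 0.4317813  -0.86603688 -0.16389804] [  35.2   24.7    7.9   -0.   -73.2 -123.7]
```

View pics/w5.png

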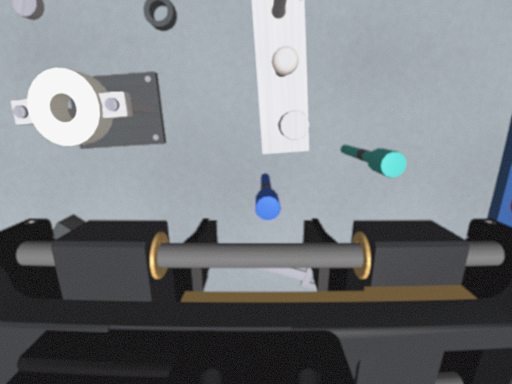

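```bash
python3 - <<'E'
from h import *
im,p=load('w5')
b=cv2.resize(im[80:220,240:420],None,fx=4.4,fy=4.4,interpolation=cv2.INTER_CUBIC); cv2.imwrite('pics/c_w5.png',b[:,:,::-1])
print(atz(p,(294,125),.166),'blue',atz(p,(267.5,207),.156),atz(p,(266,177),0),'teal',atz(p,(393,164),.156), atz(p,(344,149),0))
E
```

```text
[0.54572536 0.26550692 0.166     ] blue [0.62507181 0.24516236 0.156     ] [0.62650617 0.24722864 0.        ] teal [0.57887468 0.36389284 0.156     ] [0.57990877 0.36439337 0.        ]
```

View pics/c_w5.png

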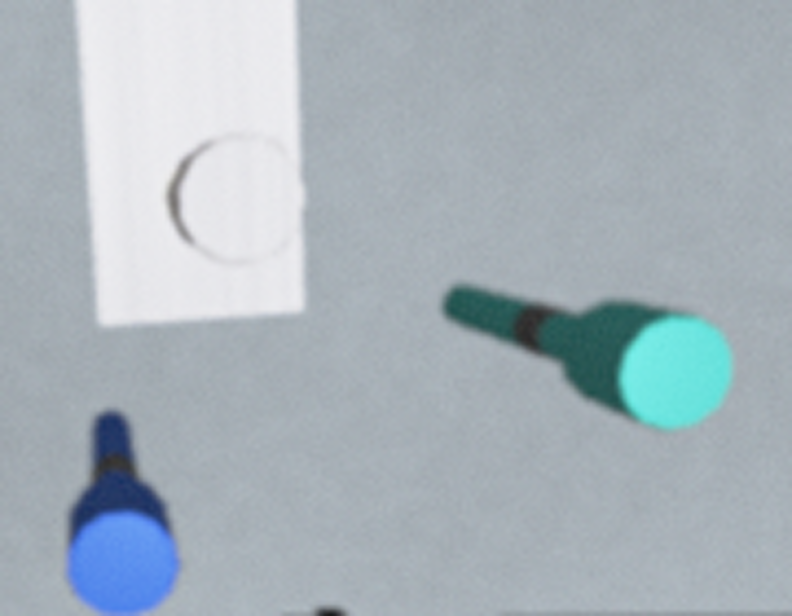

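```bash
python3 -m inch '[{"jaw":90,"x":-0.6,"y":0.23,"z":0,"ax":0,"ay":0,"az":0},{"jaw":90,"x":-0.5,"y":0.2,"z":0,"ax":0,"ay":0,"az":0},{"jaw":90,"x":0,"y":0,"z":-0.4,"ax":0,"ay":0,"az":0},{"jaw":90,"x":0,"y":0,"z":-0.2,"ax":0,"ay":0,"az":0},{"jaw":90,"x":0,"y":0,"z":0,"ax":0,"ay":0,"az":0},{"jaw":90,"x":0,"y":0,"z":0,"ax":0,"ay":0,"az":0}]';  python3 st.py
```

```text
time_s: 9.32
tcp_pos: [0.5492, 0.2569, 0.2112]
ee_rot: [[-1.0, -0.017, 0.003], [-0.017, 1.0, 0.001], [-0.003, 0.001, -1.0]]
wrist_force: [-0.1, 0.6, -0.3]
gripper_width: 0.65
9.325 [0.54924131 0.25689161 0.21121926] xang -179.04966724449895 tilt [0.18204115 0.06275466] grip 56.562805694357486 [-0.13232018  0.60815263 -0.28038108] [ 4.040e+01  2.060e+01 -3.500e+00  1.000e-01 -6.580e+01 -1.295e+02]
```

```bash
python3 -m inch '[{"jaw":90,"x":-0.07,"y":0.14,"z":-0.25,"ax":0,"ay":0.02,"az":0},{"jaw":90,"x":0,"y":0,"z":0,"ax":0,"ay":0,"az":0},{"jaw":90,"x":0,"y":0,"z":0,"ax":0,"ay":0,"az":0}]';  python3 st.py
```

```text
time_s: 9.7
tcp_pos: [0.5456, 0.266, 0.1958]
ee_rot: [[-1.0, -0.016, 0.001], [-0.016, 1.0, 0.002], [-0.001, 0.002, -1.0]]
wrist_force: [-0.3, 0.4, 0.1]
gripper_width: 0.642
9.7 [0.54556889 0.26602225 0.1958036 ] xang -179.07710379363934 tilt [0.03449934 0.10553181] grip 55.835991406861396 [-0.29068697  0.3886066   0.08101591] [ 4.120e+01  2.140e+01 -4.500e+00 -1.000e-01 -6.400e+01 -1.303e+02]
```

```bash
python3 -m inch '[{"jaw":90,"x":0,"y":0,"z":-0.4,"ax":0,"ay":0,"az":0},{"jaw":90,"x":0,"y":0,"z":0,"ax":0,"ay":0,"az":0},{"jaw":90,"x":0,"y":0,"z":-0.3,"ax":0,"ay":0,"az":0},{"jaw":90,"x":0,"y":0,"z":0,"ax":0,"ay":0,"az":0},{"jaw":90,"x":0,"y":0,"z":-0.2,"ax":0,"ay":0,"az":0},{"jaw":90,"x":0,"y":0,"z":0,"ax":0,"ay":0,"az":0},{"jaw":90,"x":0,"y":0,"z":0,"ax":0,"ay":0,"az":0}]';  python3 st.py
```

```text
time_s: 10.58
tcp_pos: [0.5488, 0.268, 0.1463]
ee_rot: [[-1.0, -0.018, 0.009], [-0.018, 1.0, 0.006], [-0.01, 0.006, -1.0]]
wrist_force: [0.4, 0.4, 0.8]
gripper_width: 0.65
10.575 [0.54878899 0.26800187 0.14630474] xang -178.96824824448547 tilt [0.53891628 0.34531696] grip 56.52097468493636 [0.39109103 0.41746472 0.82637703] [ 4.120e+01  2.390e+01 -8.300e+00  1.000e-01 -5.720e+01 -1.303e+02]
```

```bash
python3 -m inch '[{"jaw":90,"x":-0.06,"y":-0.04,"z":-0.15,"ax":-0.035,"ay":0.055,"az":0},{"jaw":90,"x":0,"y":0,"z":0,"ax":0,"ay":0,"az":0},{"jaw":90,"x":0,"y":0,"z":-0.1,"ax":0,"ay":0,"az":0},{"jaw":90,"x":0,"y":0,"z":0,"ax":0,"ay":0,"az":0}]';  python3 st.py
```

```text
time_s: 11.08
tcp_pos: [0.545, 0.2654, 0.1306]
ee_rot: [[-1.0, -0.018, -0.001], [-0.018, 1.0, -0.0], [0.001, -0.0, -1.0]]
wrist_force: [0.5, 0.0, -0.1]
gripper_width: 0.646
11.075 [0.54496934 0.26544937 0.13060815] xang -178.96701051937026 tilt [-0.03237648 -0.01448449] grip 56.18727355703419 [ 0.50377246  0.00969847 -0.08176261] [  41.2   24.7   -9.5   -0.   -55.9 -130.2]
```

Close on the head; the grip should stop at 26 mm.

```bash
python3 -m inch '[{"jaw":255,"x":0,"y":0,"z":0,"ax":0,"ay":0,"az":0},{"jaw":255,"x":0,"y":0,"z":0,"ax":0,"ay":0,"az":0},{"jaw":255,"x":0,"y":0,"z":0,"ax":0,"ay":0,"az":0},{"jaw":255,"x":0,"y":0,"z":0,"ax":0,"ay":0,"az":0},{"jaw":255,"x":0,"y":0,"z":0,"ax":0,"ay":0,"az":0},{"jaw":255,"x":0,"y":0,"z":0,"ax":0,"ay":0,"az":0}]';  python3 st.py; python3 -c "
from h import *
im,p=snap('side','s6')
b=cv2.resize(im[180:320,120:290],None,fx=4,fy=4,interpolation=cv2.INTER_CUBIC); cv2.imwrite('pics/c_s6.png',b[:,:,::-1])"
```

```text
time_s: 11.82
tcp_pos: [0.5452, 0.2658, 0.131]
ee_rot: [[-1.0, -0.018, 0.0], [-0.018, 1.0, 0.0], [-0.0, 0.0, -1.0]]
wrist_force: [-0.0, 0.2, -0.2]
gripper_width: 0.291
11.825 [0.54523443 0.26575169 0.13096314] xang -178.9580878579011 tilt [0.01317065 0.02321508] grip 25.3198693595042 [-0.02650435  0.19060619 -0.17114395] [  41.3   24.7   -9.4   -0.   -55.9 -130.2]
```

View pics/c_s6.png

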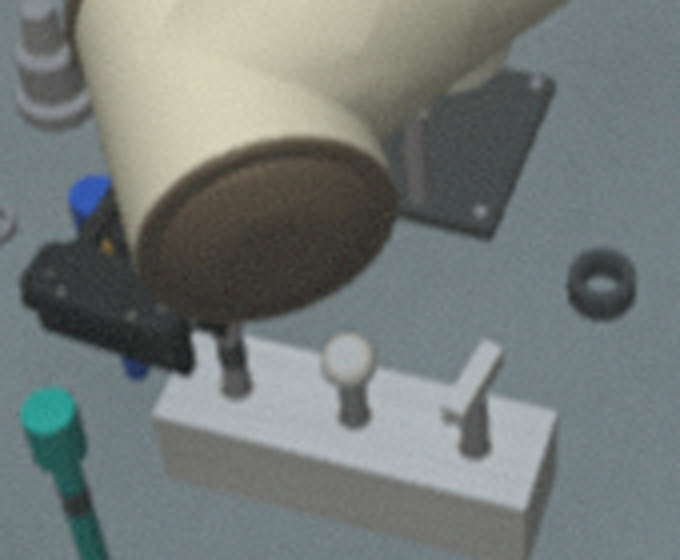

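Gripped at 25.3 mm. Lift straight up in small steps.

```bash
python3 -m inch '[{"jaw":255,"x":0,"y":0,"z":0.15,"ax":0,"ay":0,"az":0},{"jaw":255,"x":0,"y":0,"z":0,"ax":0,"ay":0,"az":0},{"jaw":255,"x":0,"y":0,"z":0.15,"ax":0,"ay":0,"az":0},{"jaw":255,"x":0,"y":0,"z":0,"ax":0,"ay":0,"az":0}]';  python3 st.py
```

```text
time_s: 12.38
tcp_pos: [0.5447, 0.2654, 0.1491]
ee_rot: [[-1.0, -0.018, -0.002], [-0.018, 1.0, -0.0], [0.002, -0.0, -1.0]]
wrist_force: [0.2, -0.3, -1.3]
gripper_width: 0.288
12.375 [0.54466379 0.26541677 0.14908836] xang -178.98687877631644 tilt [-0.09171104 -0.02250149] grip 25.080348030374584 [ 0.24980104 -0.27753699 -1.34447503] [ 4.120e+01  2.370e+01 -8.200e+00 -1.000e-01 -5.830e+01 -1.302e+02]
```

```bash
python3 -m inch '[{"jaw":255,"x":0.01,"y":0.005,"z":0.2,"ax":0,"ay":0,"az":0},{"jaw":255,"x":0,"y":0,"z":0,"ax":0,"ay":0,"az":0},{"jaw":255,"x":0.01,"y":0.005,"z":0.2,"ax":0,"ay":-0.01,"az":0},{"jaw":255,"x":0,"y":0,"z":0,"ax":0,"ay":0,"az":0},{"jaw":255,"x":0.01,"y":0,"z":0.3,"ax":0,"ay":0,"az":0},{"jaw":255,"x":0,"y":0,"z":0,"ax":0,"ay":0,"az":0}]';  python3 st.py
```

```text
time_s: 13.12
tcp_pos: [0.546, 0.2659, 0.193]
ee_rot: [[-1.0, -0.017, -0.001], [-0.017, 1.0, -0.001], [0.001, -0.001, -1.0]]
wrist_force: [-0.4, 0.5, -3.0]
gripper_width: 0.292
13.125 [0.54603713 0.26587727 0.19299705] xang -179.00224408615497 tilt [-0.04548864 -0.03082337] grip 25.426494664321407 [-0.44975951  0.51238738 -2.95259958] [  41.2   21.6   -4.6   -0.   -63.8 -130.2]
```

```bash
python3 -m inch '[{"jaw":255,"x":0,"y":0,"z":0.6,"ax":0,"ay":0,"az":0},{"jaw":255,"x":0,"y":0,"z":0.6,"ax":0,"ay":0,"az":0},{"jaw":255,"x":0,"y":0,"z":0.5,"ax":0,"ay":0,"az":0},{"jaw":255,"x":0,"y":0,"z":0,"ax":0,"ay":0,"az":0},{"jaw":255,"x":0,"y":0,"z":0,"ax":0,"ay":0,"az":0}]';  python3 st.py; python3 -c "
from h import *
im,p=snap('side','s7');im,p=snap('top','t7');im,p=snap('wrist','w7')"
```

```text
time_s: 13.75
tcp_pos: [0.5421, 0.2644, 0.2897]
ee_rot: [[-1.0, -0.016, -0.014], [-0.016, 1.0, -0.006], [0.014, -0.006, -1.0]]
wrist_force: [0.3, 0.4, -3.2]
gripper_width: 0.292
13.75 [0.54214054 0.26435089 0.28967621] xang -179.08490833272575 tilt [-0.78061627 -0.33321385] grip 25.425246093866637 [ 0.25012478  0.39533395 -3.15143321] [  41.2   18.2    4.5   -0.3  -77.1 -130.2]
```

View pics/s7.png

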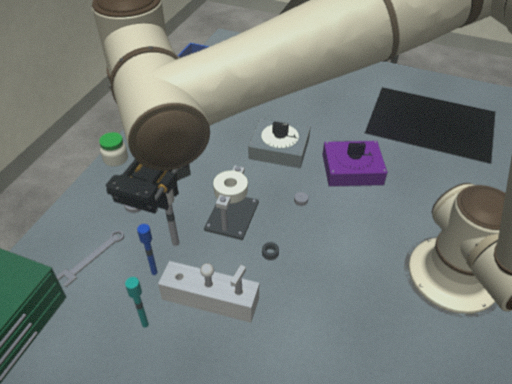

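View pics/w7.png

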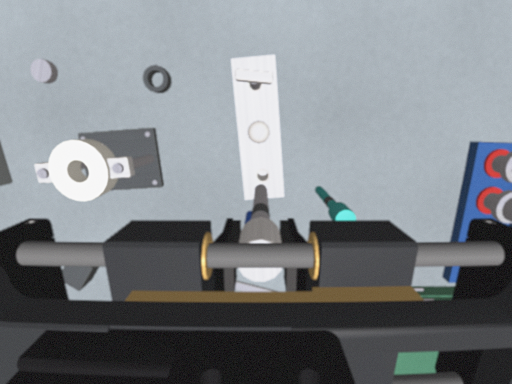

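The side view shows the stem hanging upright below the gripper, with the other two still in the rack. Check its pose in the grip against the projected model.

```bash
cat > ov.py <<'E'
from h import *
import sys
def ov(f,tcp,R,box,s,out,off=.121):
    im,p=load(f); x0,y0,x1,y1=box
    b=cv2.resize(im[y0:y1,x0:x1],None,fx=s,fy=s,interpolation=cv2.INTER_CUBIC)[:,:,::-1].copy()
    ax=R[:,2]; 
    for h in [0,.072,.092,.12]:
        c=tcp+ax*(off-h)
        r=.007
        a=np.linspace(0,2*np.pi,40)
        P=[c+r*(np.cos(t)*R[:,0]+np.sin(t)*R[:,1]) for t in a]
        q=((proj(p,P)-[x0,y0]+.5)*s-.5).round().astype(int)
        cv2.polylines(b,[q.reshape(-1,1,2)],True,(0,0,255),1)
    cv2.imwrite(f'pics/{out}.png',b)
E
python3 - <<'E'
from ov import *
s=sense(); t=s['tcp_pos'];R=s['ee_rot']
ov('s7',t,R,(100,140,220,260),5,'o_s7'); ov('w7',t,R,(200,150,320,250),6,'o_w7')
E
```

```text
(no output)
```

View pics/o_s7.png

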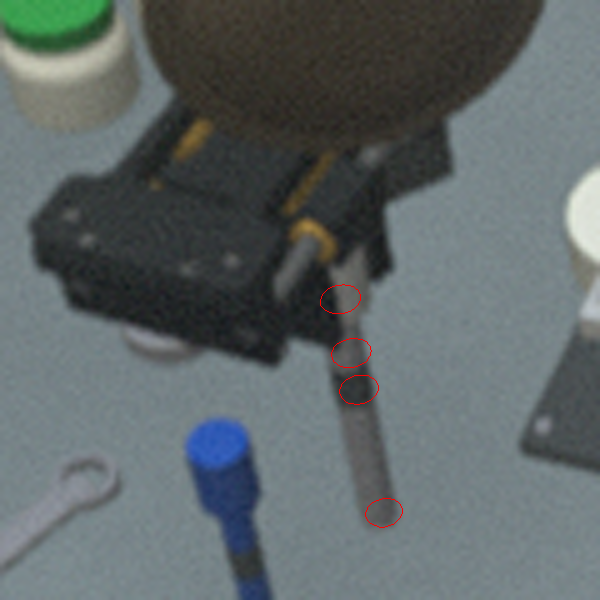

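View pics/o_w7.png

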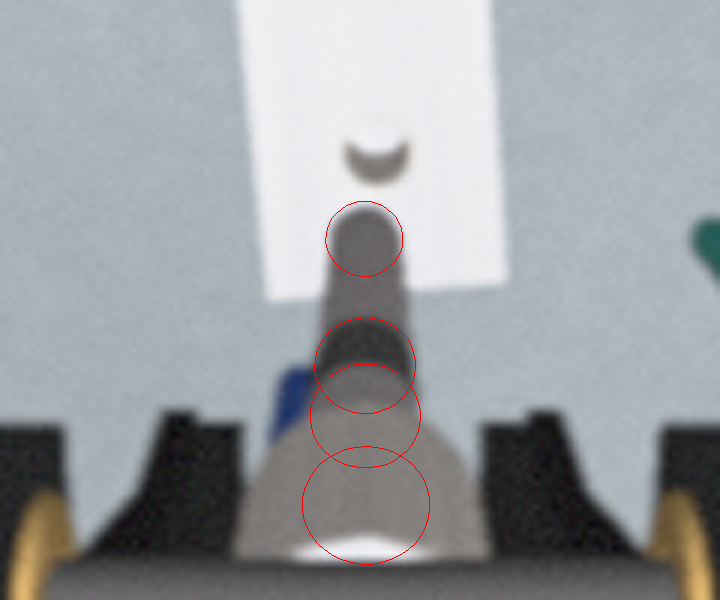

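Model and images agree to about 1 mm. Move over the coil.

```bash
python3 -m inch '[{"jaw":255,"x":-0.04,"y":-0.5,"z":0,"ax":0.03,"ay":-0.08,"az":0},{"jaw":255,"x":-0.04,"y":-0.8,"z":0,"ax":0,"ay":0,"az":0},{"jaw":255,"x":-0.04,"y":-0.8,"z":0,"ax":0,"ay":0,"az":0},{"jaw":255,"x":-0.03,"y":-0.8,"z":0,"ax":0,"ay":0,"az":0},{"jaw":255,"x":0,"y":-0.6,"z":0,"ax":0,"ay":0,"az":0},{"jaw":255,"x":0,"y":-0.2,"z":0,"ax":0,"ay":0,"az":0},{"jaw":255,"x":0,"y":0,"z":0,"ax":0,"ay":0,"az":0},{"jaw":255,"x":0,"y":0,"z":0,"ax":0,"ay":0,"az":0}]';  python3 st.py
```

```text
time_s: 14.9
tcp_pos: [0.5303, 0.0372, 0.2817]
ee_rot: [[-1.0, -0.018, -0.01], [-0.018, 1.0, -0.006], [0.01, -0.005, -1.0]]
wrist_force: [0.6, 0.8, -2.8]
gripper_width: 0.287
14.9 [0.53031611 0.03715798 0.28169416] xang -178.94394620434525 tilt [-0.57542736 -0.32497447] grip 25.010104086602716 [ 0.57684132  0.80219794 -2.76394652] [ 2.160e+01  1.100e+01 -6.500e+00  1.000e-01 -7.310e+01 -1.105e+02]
```

```bash
python3 -m inch '[{"jaw":255,"x":0.03,"y":-0.18,"z":0,"ax":0.03,"ay":-0.058,"az":0},{"jaw":255,"x":0,"y":0,"z":0,"ax":0,"ay":0,"az":0},{"jaw":255,"x":0,"y":0,"z":0,"ax":0,"ay":0,"az":0}]';  python3 st.py; python3 - <<'E'
from ov import *
snap('side','s8');snap('top','t8');snap('wrist','w8')
s=sense(); t=s['tcp_pos'];R=s['ee_rot']
ov('s8',t,R,(170,120,290,240),5,'o_s8'); ov('w8',t,R,(190,110,330,250),4.2,'o_w8')
E
```

```text
time_s: 15.28
tcp_pos: [0.5325, 0.0276, 0.2814]
ee_rot: [[-1.0, -0.021, 0.001], [-0.021, 1.0, 0.0], [-0.001, 0.0, -1.0]]
wrist_force: [0.1, 0.4, -3.0]
gripper_width: 0.289
15.275 [0.53252343 0.02764107 0.28135322] xang -178.7736234429417 tilt [0.03010431 0.00260052] grip 25.166729889280546 [ 0.12746891  0.41031759 -2.95063342] [  20.4   10.9   -6.7    0.   -72.4 -109.2]
```

View pics/o_s8.png

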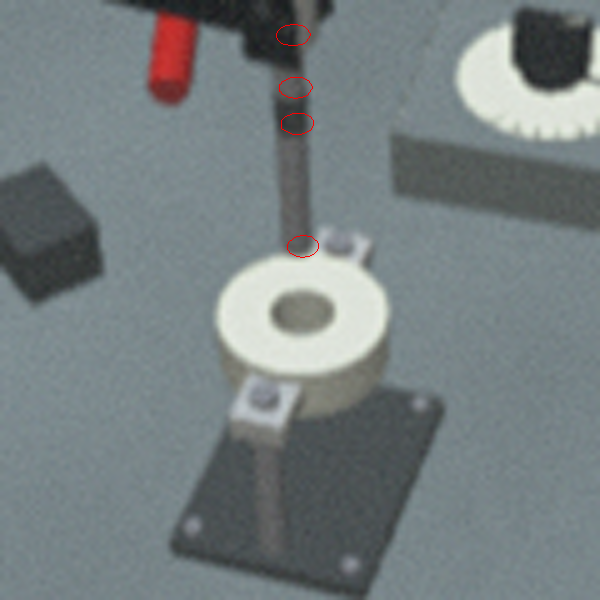

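View pics/o_w8.png

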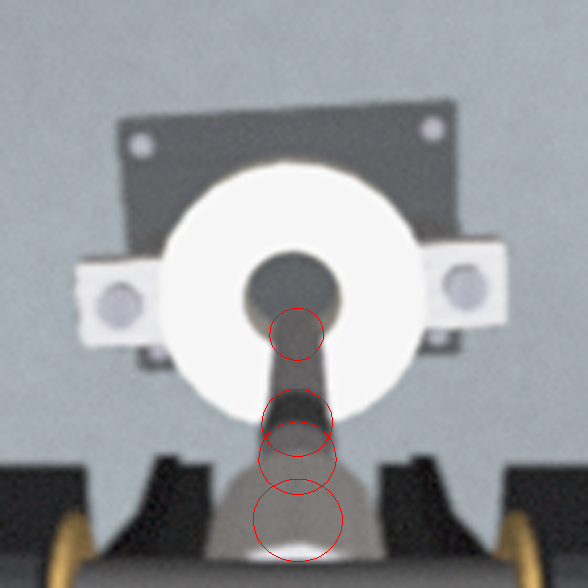

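```bash
python3 - <<'E'
from h import *
im,p=load('w8'); 
# ring outer: fit bright ring outline via points from crop scale 4.2
b=cv2.resize(im[145:215,215:305],None,fx=8,fy=8,interpolation=cv2.INTER_CUBIC); cv2.imwrite('pics/c_w8.png',b[:,:,::-1])
im,q=load('s8')
b=cv2.resize(im[130:210,205:255],None,fx=7,fy=7,interpolation=cv2.INTER_CUBIC); cv2.imwrite('pics/c_s8.png',b[:,:,::-1])
E
```

```text
(no output)
```

View pics/c_w8.png

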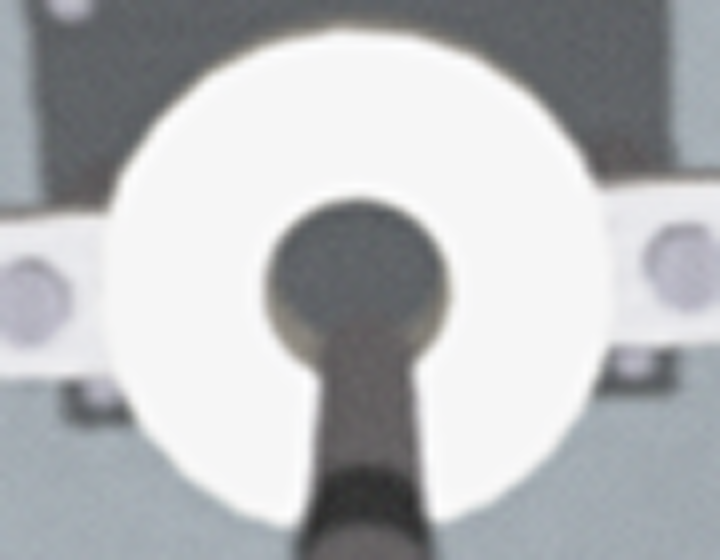

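View pics/c_s8.png

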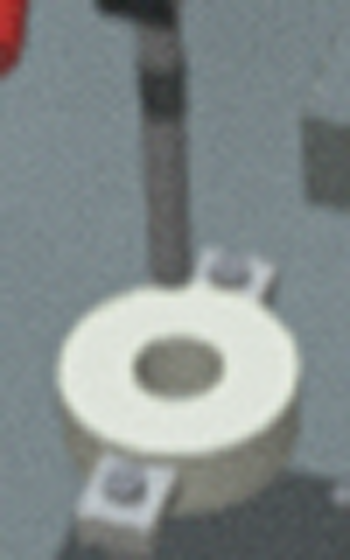

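```bash
python3 - <<'E'
from h import *
im,p=load('w8'); print(atz(p,((358.5)/8-.5+215,(288.5)/8-.5+145),.12))
im,q=load('s8'); c=((179.5)/7-.5+205,(368.5)/7-.5+130)
print(atz(q,c,.12), c, proj(q,[[.5325,.0276,.12],[.5325,.0276,.16],[.5325,.0276,.24]]), [(u/7-.5+205,v/7-.5+130) for u,v in [(170.5,270.5),(163,120)]])
E
```

```text
[0.53177271 0.02654959 0.12      ]
[0.53288815 0.02980434 0.12      ] (230.14285714285714, 182.14285714285714) [[230.68259946 181.56448008]
 [230.09778553 168.91695683]
 [228.8334307  141.53604731]] [(228.85714285714286, 168.14285714285714), (227.78571428571428, 146.64285714285714)]
```

Wrist and side views agree to about 1 mm on a bore centre of (0.532, 0.027). Descend stepwise, correcting drift each call.

```bash
python3 -m inch '[{"jaw":255,"x":-0.01,"y":-0.01,"z":-0.25,"ax":0,"ay":0,"az":0},{"jaw":255,"x":0,"y":0,"z":0,"ax":0,"ay":0,"az":0},{"jaw":255,"x":-0.02,"y":0,"z":-0.2,"ax":0,"ay":0,"az":0},{"jaw":255,"x":0,"y":0,"z":0,"ax":0,"ay":0,"az":0},{"jaw":255,"x":0,"y":0,"z":0,"ax":0,"ay":0,"az":0}]';  python3 st.py
```

```text
time_s: 16.05
tcp_pos: [0.5302, 0.027, 0.2518]
ee_rot: [[-1.0, -0.022, -0.001], [-0.022, 1.0, -0.0], [0.001, -0.0, -1.0]]
wrist_force: [0.3, 0.2, -2.2]
gripper_width: 0.291
16.05 [0.53019412 0.02703206 0.25175774] xang -178.76385211799263 tilt [-0.05140632 -0.023059  ] grip 25.27823235724039 [ 0.34363143  0.24458151 -2.24387397] [  20.4   11.7   -9.9    0.   -68.4 -109.2]
```

```bash
python3 -m inch '[{"jaw":255,"x":0.025,"y":0,"z":-0.2,"ax":0,"ay":0,"az":0},{"jaw":255,"x":0,"y":0,"z":0,"ax":0,"ay":0,"az":0},{"jaw":255,"x":0,"y":0,"z":-0.25,"ax":0,"ay":0,"az":0},{"jaw":255,"x":0,"y":0,"z":0,"ax":0,"ay":0,"az":0},{"jaw":255,"x":0,"y":0,"z":0,"ax":0,"ay":0,"az":0}]';  python3 st.py
```

```text
time_s: 16.68
tcp_pos: [0.5319, 0.027, 0.2228]
ee_rot: [[-1.0, -0.022, -0.001], [-0.022, 1.0, -0.0], [0.001, -0.0, -1.0]]
wrist_force: [0.3, 0.0, -2.8]
gripper_width: 0.288
16.675 [0.53193951 0.0270419  0.22279577] xang -178.7643135119686 tilt [-0.04639107 -0.02338235] grip 25.08923456167287 [ 0.29197798  0.04561574 -2.76046673] [  20.4   13.1  -12.4    0.   -64.5 -109.1]
```

```bash
python3 -m inch '[{"jaw":255,"x":0,"y":0,"z":-0.25,"ax":0,"ay":0,"az":0},{"jaw":255,"x":0,"y":0,"z":0,"ax":0,"ay":0,"az":0},{"jaw":255,"x":0,"y":0,"z":-0.25,"ax":0,"ay":0,"az":0},{"jaw":255,"x":0,"y":0,"z":0,"ax":0,"ay":0,"az":0},{"jaw":255,"x":0,"y":0,"z":0,"ax":0,"ay":0,"az":0}]';  python3 st.py; python3 - <<'E'
from ov import *
snap('side','s9');snap('wrist','w9')
s=sense(); t=s['tcp_pos'];R=s['ee_rot']
ov('s9',t,R,(170,120,290,240),5,'o_s9'); ov('w9',t,R,(190,110,330,250),4.2,'o_w9')
E
```

```text
time_s: 17.3
tcp_pos: [0.532, 0.0271, 0.1906]
ee_rot: [[-1.0, -0.022, -0.001], [-0.022, 1.0, -0.0], [0.001, -0.0, -1.0]]
wrist_force: [0.4, -0.4, -2.8]
gripper_width: 0.287
17.3 [0.53200724 0.02705055 0.19064353] xang -178.76010516138265 tilt [-0.04387024 -0.02661147] grip 24.95231893937945 [ 0.4349511  -0.36734781 -2.79349618] [  20.4   14.6  -15.2    0.   -60.2 -109.1]
```

View pics/o_s9.png

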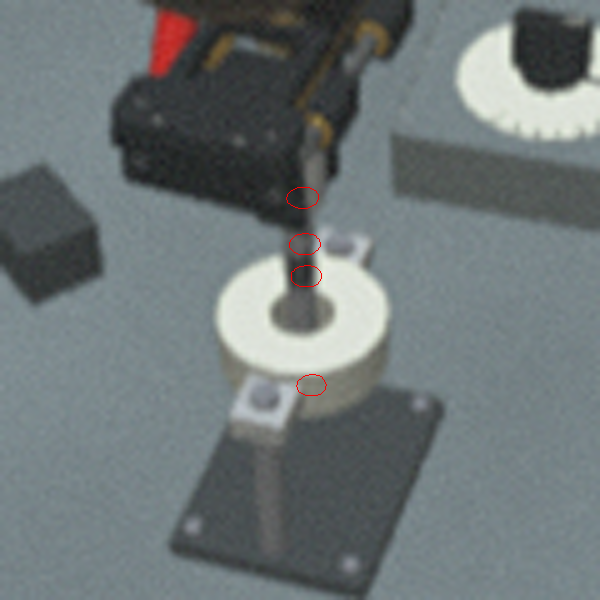

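View pics/o_w9.png

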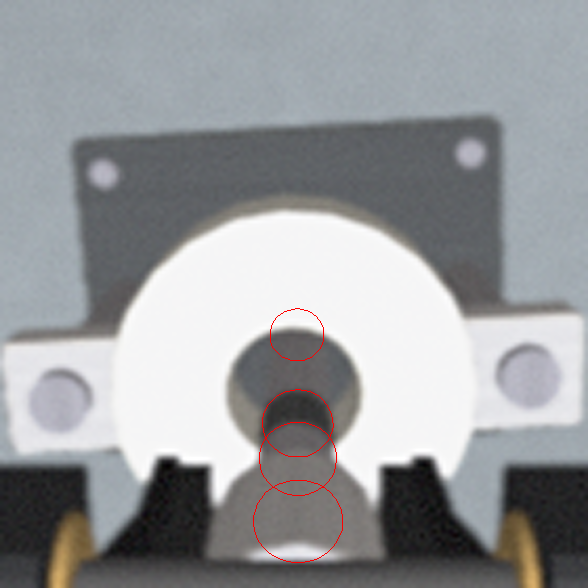

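The stem is in the bore and centred in both views. Final descent to a TCP of 0.159.

```bash
python3 -m inch '[{"jaw":255,"x":0,"y":0,"z":-0.25,"ax":0,"ay":0,"az":0},{"jaw":255,"x":0,"y":0,"z":0,"ax":0,"ay":0,"az":0},{"jaw":255,"x":0,"y":0,"z":-0.24,"ax":0,"ay":0,"az":0},{"jaw":255,"x":0,"y":0,"z":0,"ax":0,"ay":0,"az":0},{"jaw":255,"x":0,"y":0,"z":0,"ax":0,"ay":0,"az":0},{"jaw":255,"x":0,"y":0,"z":0,"ax":0,"ay":0,"az":0},{"jaw":255,"x":0,"y":0,"z":0,"ax":0,"ay":0,"az":0}]';  python3 st.py; python3 - <<'E'
from ov import *
snap('side','s10');snap('wrist','w10');snap('top','t10')
s=sense(); t=s['tcp_pos'];R=s['ee_rot']
ov('s10',t,R,(180,130,300,250),5,'o_s10'); ov('w10',t,R,(190,130,330,260),4.2,'o_w10')
E
```

```text
time_s: 18.27
tcp_pos: [0.5321, 0.0272, 0.1595]
ee_rot: [[-1.0, -0.022, -0.0], [-0.022, 1.0, -0.0], [0.0, -0.0, -1.0]]
wrist_force: [-0.8, 0.7, -1.8]
gripper_width: 0.29
18.275 [0.53214851 0.02716009 0.15950163] xang -178.76423572002463 tilt [-0.01239775 -0.00512707] grip 25.188439577251863 [-0.78596945  0.6843656  -1.84412326] [  20.4   16.4  -17.8    0.   -55.9 -109.1]
```

View pics/o_s10.png

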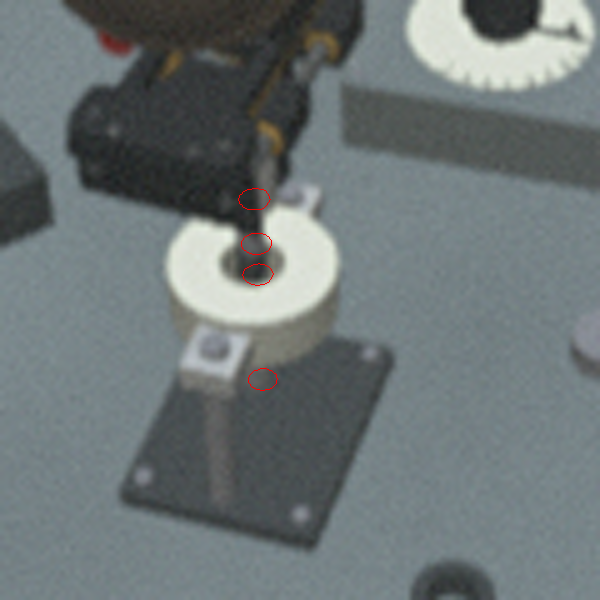

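View pics/o_w10.png

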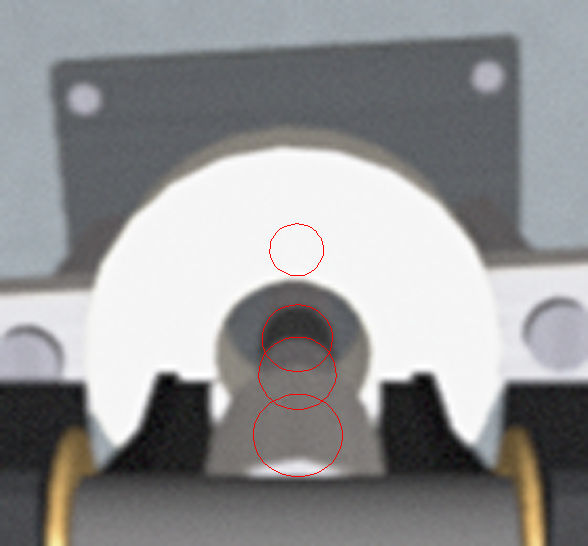

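View pics/t10.png

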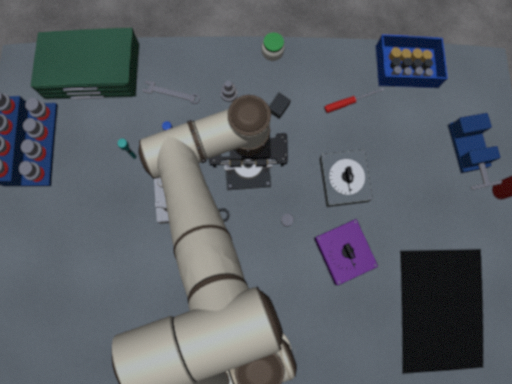

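```bash
python3 - <<'E'
from h import *
im,p=load('w10'); s=sense()
for r in (.015,.04):
    q=proj(p,[s['tcp_pos']*[1,1,0]+[r*np.cos(a),r*np.sin(a),.12] for a in np.linspace(0,6.2832,90)])
    q=((q-[190,130]+.5)*4.2-.5); print(r,q.min(0),q.max(0))
E
```

```text
0.015 [217.93887419 278.00203661] [375.93052224 427.40155012]
0.04 [ 86.37274993 144.66779743] [507.49602918 543.45802811]
```

Within about 1 mm on both axes. Hand in.

```bash
python3 st.py; python3 -c "
from station import finish_job
print(finish_job())"
```

```text
18.425 [0.53201962 0.02711449 0.15944003] xang -178.76631594002546 tilt [-0.02394997 -0.00673123] grip 25.13595634934889 [ 0.3525941  -0.45586702 -2.42048916] [  20.4   16.4  -17.8   -0.   -55.9 -109.1]
the job is handed in; nothing more can be done
None
```

I turned the peak-meter knob anticlockwise onto its zero stop. I then lifted the tall round-headed stem from the rack and lowered it through the test coil, and handed the job in at 18.4 s while still holding it there. The hand-in gave no verdict.

My last checks showed:
- **Needle:** I felt the stop as a -0.57 N m moment. After release, the wrist camera showed the needle on its pin, and the last side view still does.
- **Centring:** the stem's axis is within about 1 mm of the bore centre in the wrist view. The raw side-camera reading of the coil was about 3 mm off in y. Most of that is that camera's offset, since it also showed the held stem about 1 px away from where the arm placed it.
- **Tilt and height:** the gripper is tilted less than 0.05°. The middle of the dark band is about 0.5 mm above the coil's top face, worked out from the grip height and consistent with the pictures.
- **Forces:** the wrist force was only about the stem's weight throughout the descent, with no sign of the stem touching the coil.
- **Other stems:** both were in place when last seen, just after the lift. The arm hid the rack in the final view.

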